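# Hang the large ferrite ring core on its slanted peg

## Task

Pick up the larger ferrite ring core from the bench and hang it on the slanted peg of the core stand: bring its hole over the end of the peg in line with it, slide it down along the peg while still holding it until it is about at the collar, and only then let go (ferrite is brittle, do not let it drop down the peg). It must end up lying flat against the collar with the peg through its hole; do not use the upright post, and leave the smaller ring core where it lies.

Things in the scene. Friction and masses are not known exactly. Their poses are not given: they have to be found in the camera images.
- core: the larger dark grey ferrite ring core, flat on the bench nearer the robot than the stands, left or right of the middle: outer diameter 63 mm, hole 38 mm, 25 mm thick, about 240 g; to be gripped across its outer diameter. Origin at the ring's centre (mid hole, mid thickness, 12.5 mm over the bench at the start); z along the hole's axis
- peg: fixed slanted steel peg, 12 mm thick, 65 mm long from its collar (flat disc, 50 mm across, square to it), above a grey base plate 120 x 110 x 14 mm. Origin on the peg's axis at the collar's upper face, 120 mm over the bench; z along the peg, out and up, 35 degrees off vertical, leaning roughly to the robot; y level. A ring let go at the collar sags 13 mm sideways onto the peg and lies flat
- small_core: the smaller dark grey ferrite ring core, not wanted, loose on the bench: outer diameter 42 mm, hole 24 mm, 14 mm thick, 60 g. Origin at the centre of the ring. It lies on the other side of the middle from the larger core
- post_stand: the other stand, not wanted, fixed: a like base plate with an upright 12 mm post, top 130 mm over the bench, two small cores at its foot. Origin under the plate's centre. It and the slanted peg stand on opposite sides of the middle, either way round. Other things within reach are under 80 mm high and 80 mm or more from the two loose cores and pegs
Mind the look-alikes: they are no part of the job. What is shaped like the part that bears peg but turquoise is not meant.

How it is judged:
On the way:
1. the larger core, held in the gripper, is threaded on the slanted peg, within 25 mm of the collar and square to the peg within 20 degrees (z of core in the frame of peg between 0.005 and 0.0375 m and x of core in the frame of peg between -0.018 and 0.018 m and y of core in the frame of peg between -0.018 and 0.018 m and angle between the z axis of core and the z axis of peg, either way round below 0.35 rad and contact force between the fingers and core above 0.5 N), for 0.1 s.
At the end, for the whole second after the job is handed in: the larger core hangs released and at rest on the slanted peg: its centre within 18 mm of the peg's axis in x and in y and 6.5 to 18.5 mm from the collar's face (12.5 mm when flat on it), its hole's axis within 11 degrees of the peg's; the smaller core is within 30 mm of where it lay (z of core in the frame of peg between 0.0065 and 0.0185 m and x of core in the frame of peg between -0.018 and 0.018 m and y of core in the frame of peg between -0.018 and 0.018 m and angle between the z axis of core and the z axis of peg, either way round below 0.2 rad and linear speed of core below 0.02 m/s and distance of small_core from where it was at the start of the episode below 0.03 m); the robot touches nothing.
It fails at once if the smaller ring core is moved by more than 30 mm (distance of small_core from where it was at the start of the episode above 0.03 m).
It also fails if it takes over 38 s, if anything falls off the work surface, if the arm or the gripper's body presses on something with over 40 N, if the wrist force passes 120 N, or if a joint passes its speed limit or range.

## Robot

A 6-joint arm with a two-finger parallel gripper is mounted at the origin on the work surface. World frame = base frame: x ahead of the robot, y to its left, z up, the work surface at z = 0. Lengths are in m, angles in rad, forces in N, time in s.
With the tool pointing down it reaches from about 0.325 to 0.775 m from the base axis. Payload 5.5 kg.
Tool frame: the origin (TCP) lies between the finger pads; the fingertips stand 17 mm ahead of it and the grasp point (between the pads) lies 2 mm behind it; z points along the fingers, y is the line along which they close (so a half turn about z gives the same grasp; the last joint's range is limited). The gripper opens to 88 mm and grips with 3 to 60 N. Pads are 20 mm wide; open, the fingers measure 115 mm over their backs; the gripper's body (75 mm by 178 mm) begins 61 mm behind the grasp point.
Start: joints at [1.106, 0.091, 1.231, -0, 1.82, -0.057], TCP at [0.238, 0.551, 0.24] pointing down, gripper open.
Joint ranges: [-2.87, 2.87], [-0.86, 2.18], [0.17, 2.46], [-1.51, 4.65], [0.06, 2.69], [-2.65, 2.65]. Speed limits (rad/s): [2.57, 2.57, 3.01, 3.14, 3.14, 3.14].

## Interface

Orientations are given as a rotation vector (axis times angle).
In Python, from station import r gives the robot as it stands. The module is installed in compiled form; this text tells all that it offers.
- The arm moves only by the tool send_rows, never from a script. Its argument "rows" is text: rows parted by semicolons, each of 7 numbers parted by spaces: the closure in counts, from 0 (fully open) to 255 (shut), then the shift along the tool's x, y, z in cm, then the turn, a rotation vector about the tool's x, y, z in degrees. In form: fingers tx ty tz rx ry rz; .... A call has 1 to 10 rows; each row is the pose to reach, as a shift and turn from the pose commanded when the call began, along the tool's axes at that moment; what a row does not reach only later rows make up. A row lasts 1/10 s, in which the tool goes at most 50 mm and 8.59 degrees, less where a joint would pass 70% of its speed; a pose out of reach is approached as far as the arm can. A call with a gripper value outside its range is refused whole. The fingers move at their own pace and stop on an object; "newtons" is the grip in N (left out, the last holds). Time passes only in rows, so rows that repeat a pose let the fingers close. It gives the time, the measured TCP pose, the force, the opening and the grip force at its end, in the units of the state.
- r.get_state(): the state, without advancing time (a new reading comes with each control period).
- r.snapshot(name): name is "scene" or "top" or "wrist"; returns the picture (400x640x3 uint8, blue, green, red); there is no depth.
- r.calibration(name): a dict with "intrinsics" (3x3 intrinsics, pixels), "k1" (the pictures are not rectified: a ray, as slopes to the right and down, at radius r is drawn at 1 + k1 r^2 times it, then the intrinsics apply), "cam_to_world" (4x4, takes a point from camera to world coordinates). Camera axes: x right, y up, looking along -z (the intrinsics and any distortion apply to the point x, -y, -z); pixel columns grow to the right and rows downward; lengths in m; the calibration is good to about 2 mm. A picture is of the moment at which its call begins: read the wrist's pose just before it. calibration takes no time and is no camera call; for the wrist camera it gives the pose at the moment of the call.
- r.finish_job(): hands the job in; it is judged then, once.
The state is a dict: "clock": time; "joint_pos": joint angles; "qvel": joint speeds; "tau": joint torques, N m; "tool_pos": TCP position; "eef_rot": TCP orientation; "wrist_force": force on the tool from outside, world axes, zero at the start; "moment": the same for the moment, N m; "width": opening from 0.0 (shut) to 1.0 (fully open); "grip_force": force on a finger pad.
Only numpy, scipy, OpenCV 4.12 (cv2) and the standard library are available. Lean on these libraries where they do the work, as an engineer would, in place of code of your own. Each camera call takes 0.05 s, during which the arm holds its last target. There are 200 camera calls.

## Working session

There is one attempt and no reset: what is moved stays moved. The work goes in short steps, Python scripts to look and compute and a tool call to move; the robot and the scene stay as the last step left them, time stands still between calls to the robot, and variables do not carry over. Pictures are saved under pics/ and viewed, at most 11 in all, crops included, and the job is handed in when it is done.

Besides the shell and the picture viewer there is one more tool, called after "Call:" as name(argument=value, ...) on one line, values as JSON. send_rows: Moves the arm, as the interface text tells. Its arguments: {"type":"object","properties":{"rows":{"type":"string"},"newtons":{"type":"number"}},"required":["rows"]}

```bash
mkdir -p pics; python3 - <<'E'
from station import r
import cv2,numpy as np
for n in("scene","top"):
    im=r.snapshot(n);cv2.imwrite(f"pics/{n}0.png",im)
    c=r.calibration(n);print(n,np.round(c["intrinsics"],1).tolist(),c["k1"],np.round(c["cam_to_world"],3).tolist())
s=r.get_state();print(s)
E
```

```text
scene [[451.0, 0.0, 315.8], [0.0, 451.0, 201.9], [0.0, 0.0, 1.0]] -0.12453216064142644 [[-0.027, -0.641, 0.767, 1.286], [0.999, -0.001, 0.034, 0.158], [-0.021, 0.768, 0.64, 0.775], [0.0, 0.0, 0.0, 1.0]]
top [[475.5, 0.0, 320.9], [0.0, 475.5, 201.8], [0.0, 0.0, 1.0]] -0.03521096798553247 [[-0.015, 0.993, -0.115, 0.309], [-1.0, -0.016, -0.012, 0.113], [-0.014, 0.115, 0.993, 1.499], [0.0, 0.0, 0.0, 1.0]]
{'clock': 0.1, 'joint_pos': array([ 1.10629591e+00,  9.17838064e-02,  1.23176207e+00,  9.26931318e-06,
        1.81983220e+00, -5.66943645e-02]), 'qvel': array([-0.001544  , -0.00062642, -0.00085274, -0.00086482, -0.00159402,
        0.00083375]), 'tau': array([ 2.23947187e-03, -4.47858417e+01, -4.07569098e+01,  6.99372939e-02,
        2.85141746e-02, -9.35813569e-05]), 'tool_pos': array([0.23784254, 0.55057618, 0.23862172]), 'eef_rot': array([-6.36051985e-01, -3.07605107e+00,  2.70581063e-03]), 'wrist_force': array([-0.08256446,  0.15813826, -0.15654462]), 'moment': array([-0.0026012 ,  0.03485858,  0.00338783]), 'grip_force': 0.0, 'width': 1.000222252931132}
```

View pics/top0.png

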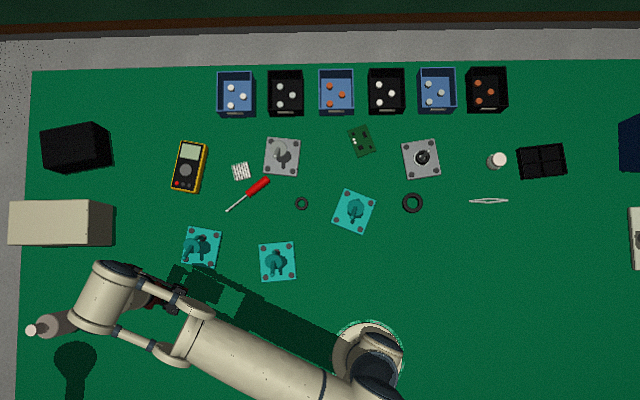

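View pics/scene0.png

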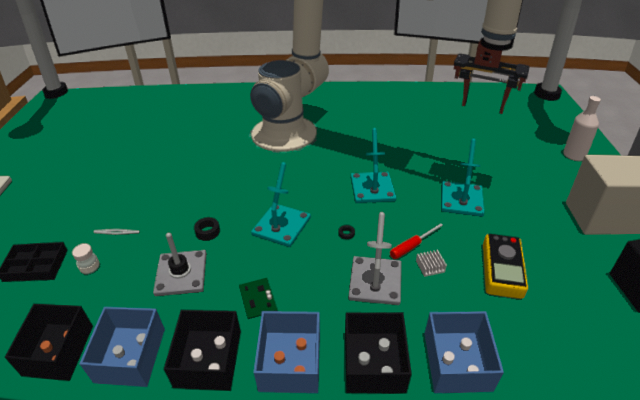

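Top: larger core at (412,203), small core at (302,203), slanted grey peg stand at (281,156), post stand at (421,158). Scene: peg tip about (381,215), core (207,229). Turquoise stands are decoys. Next I'll segment and triangulate.

```bash
cat > h.py <<'E'
from station import r
import cv2,numpy as np
from scipy.spatial.transform import Rotation as R
def ray(c,uv):
    K=c["intrinsics"];k=c["k1"];d=np.array([(uv[0]-K[0][2])/K[0][0],(uv[1]-K[1][2])/K[1][1]]);s=d.copy()
    for _ in range(20): s=d/(1+k*(s@s))
    T=np.array(c["cam_to_world"]);v=T[:3,:3]@[s[0],-s[1],-1];return T[:3,3],v/np.linalg.norm(v)
def plane(c,uv,z):
    o,v=ray(c,uv);return o+v*(z-o[2])/v[2]
def tri(obs):
    A=np.zeros((3,3));b=np.zeros(3);L=[ray(c,u) for c,u in obs]
    for o,v in L: P=np.eye(3)-np.outer(v,v);A+=P;b+=P@o
    p=np.linalg.solve(A,b);return p,[round(float(np.linalg.norm((np.eye(3)-np.outer(v,v))@(p-o)))*1000,1) for o,v in L]
def proj(c,p):
    T=np.array(c["cam_to_world"]);q=T[:3,:3].T@(np.asarray(p)-T[:3,3]);s=np.array([q[0],-q[1]])/-q[2]
    s=s*(1+c["k1"]*(s@s));K=np.array(c["intrinsics"]);return K[:2,:2]@s+K[:2,2]
E
python3 - <<'E'
from h import *
T=cv2.imread("pics/top0.png");S=cv2.imread("pics/scene0.png");ct=r.calibration("top");cs=r.calibration("scene")
def dark(im,x,y,w=25):
    g=im[y-w:y+w,x-w:x+w].max(2); m=(g<55).astype(np.uint8)
    C,_=cv2.findContours(m,cv2.RETR_EXTERNAL,cv2.CHAIN_APPROX_NONE);k=max(C,key=cv2.contourArea)
    e=cv2.fitEllipse(k);return np.array(e[0])+[x-w,y-w],e[1]
for n,t,s,z in(("core",(412,203),(207,229),.0125),("small",(302,203),(346,232),.007)):
    a,ea=dark(T,*t);b,eb=dark(S,*s);print(n,a,ea,b,eb,tri([(ct,a),(cs,b)]),plane(ct,a,z),plane(cs,b,z))
a=cv2.resize(T[125:190,250:315],(390,390),interpolation=cv2.INTER_CUBIC)
b=cv2.resize(S[205:305,340:410],(390,557),interpolation=cv2.INTER_CUBIC)
o=np.zeros((557,790,3),np.uint8);o[:390,:390]=a;o[:,400:]=b;cv2.imwrite("pics/c1.png",o)
E
```

```text
core [411.9713974  202.51229477] (19.108356475830078, 20.296531677246094) [206.57734871 228.77377892] (22.36060333251953, 25.221216201782227) (array([ 0.47487184, -0.15489109,  0.00987336]), [0.6, 0.6]) [ 0.47471302 -0.15505808  0.0125    ] [ 0.47766732 -0.15314897  0.0125    ]
small [301.32085609 203.4664669 ] (11.676797866821289, 11.877141952514648) [346.31845284 231.77002525] (13.441858291625977, 15.66927719116211) (array([0.478274  , 0.19426024, 0.00512595]), [1.1, 1.1]) [0.47805968 0.19303161 0.007     ] [0.48017195 0.19529794 0.007     ]
```

View pics/c1.png

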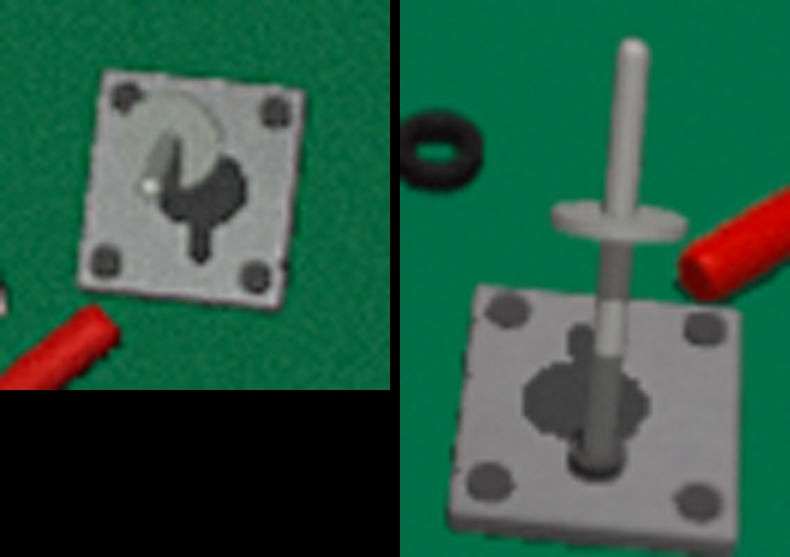

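Crop: peg tip at top (275.2,156.0), scene (381.6,212.5); collar centre at top (279,148.3), scene (379.5,244.1).

```bash
cat >> h.py <<'E'
def delta(P,Rt):
    s=r.get_state();R0=R.from_rotvec(s["eef_rot"]);
    return np.round(R0.inv().apply(np.array(P)-s["tool_pos"])*100,2),np.round(np.degrees((R0.inv()*R.from_matrix(Rt)).as_rotvec()),2)
DOWN=np.diag([-1.,1,-1])
E
python3 - <<'E'
from h import *
ct=r.calibration("top");cs=r.calibration("scene")
tip=tri([(ct,(275.2,156)),(cs,(381.6,212.5))]);col=tri([(ct,(279,148.3)),(cs,(379.5,244.1))])
print(tip,col);d=tip[0]-col[0];print(np.linalg.norm(d),d/np.linalg.norm(d),np.degrees(np.arctan2(d[1],d[0])))
c=r.calibration("wrist");s=r.get_state();R0=R.from_rotvec(s["eef_rot"]);T=np.array(c["cam_to_world"])
print("cam in tool",R0.inv().apply(T[:3,3]-s["tool_pos"]),R0.inv().as_matrix()@T[:3,:3],c["intrinsics"])
for P in([.45,.22,.33],[.475,-.154,.24]):print(delta(P,DOWN))
E
```

```text
(array([0.59663144, 0.25872857, 0.17199615]), [1.5, 1.5]) (array([0.63178045, 0.25446686, 0.11671874]), [2.6, 2.6])
0.0656445509338275 [-0.53544445  0.06492102  0.84207155] 173.08680473554278
cam in tool [ 0.06729527  0.00058892 -0.14417966] [[ 2.45318234e-04  9.68289996e-01  2.49828789e-01]
 [ 9.99999895e-01 -1.41000750e-04 -4.35452585e-04]
 [-3.86418335e-04  2.49828870e-01 -9.68289929e-01]] [[296.1133232    0.         320.67952413]
 [  0.         296.1133232  197.30599795]
 [  0.           0.           1.        ]]
(array([-32.59, -21.95,  -9.1 ]), array([ -0.1 ,  -0.03, -23.37]))
(array([-4.971e+01, -5.527e+01, -4.000e-02]), array([ -0.1 ,  -0.03, -23.37]))
```

Call:
send_rows(rows="0 -18.4 -9.5 -6.1 0 0 -12;0 -36.8 -19 -6.1 0 0 -23.4;0 -36.8 -19 -6.1 0 0 -23.4;0 -36.8 -19 -6.1 0 0 -23.4;0 -36.8 -19 -6.1 0 0 -23.4;0 -36.8 -19 -6.1 0 0 -23.4;0 -36.8 -19 -6.1 0 0 -23.4;0 -36.8 -19 -6.1 0 0 -23.4;0 -36.8 -19 -6.1 0 0 -23.4;0 -36.8 -19 -6.1 0 0 -23.4")

```text
clock: 1.1
tool_pos: [0.5021, 0.2278, 0.3002]
eef_rot: [-0.007, -3.141, 0.001]
wrist_force: [-0.2, -0.4, -0.0]
width: 0.998
grip_force: 0.0
```

```bash
python3 - <<'E'
from h import *
import pickle
c=r.calibration("wrist");im=r.snapshot("wrist");cv2.imwrite("pics/w1.png",im);pickle.dump(c,open("w1.pkl","wb"))
s=r.get_state();print(s["clock"],s["tool_pos"],s["eef_rot"],np.abs(s["qvel"]).max())
print(proj(c,[.5966,.2587,.172]),proj(c,[.6318,.2545,.1167]))
print(delta([.56,.25,.26],DOWN),delta([.475,-.154,.2],DOWN))
E
```

```text
1.15 [0.50106556 0.22933513 0.30005402] [-3.57416497e-03 -3.14054322e+00  2.64917309e-04] 0.04662603702051117
[350.91466569 283.39739631] [342.51418907 285.16448252]
(array([-5.89,  2.08,  4.  ]), array([-0.01, -0.06, -0.13])) (array([  2.51, -38.34,  10.01]), array([-0.01, -0.06, -0.13]))
```

View pics/w1.png

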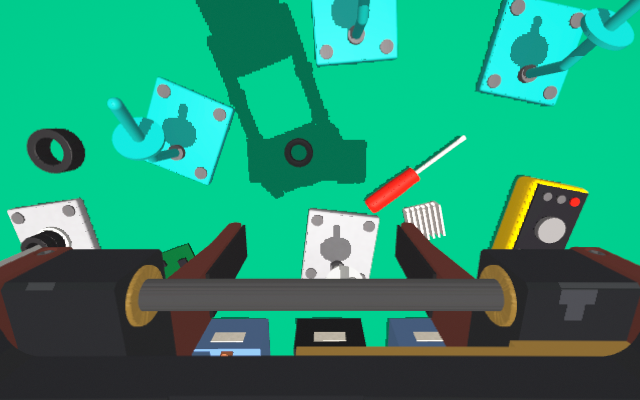

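Wrist view: gripper hides the peg (about (350,283)) at the bottom; small core at (299,152), core (55,150). Move outward so that the peg is in the clear.

Call:
send_rows(rows="0 -16 5 1 0 0 0;0 -16 5 1 0 0 0;0 -16 5 1 0 0 0;0 -16 5 1 0 0 0;0 -16 5 1 0 0 0;0 -16 5 1 0 0 0")

```text
clock: 1.75
tool_pos: [0.6594, 0.2819, 0.29]
eef_rot: [0.004, -3.14, 0.0]
wrist_force: [-0.1, -0.7, 0.2]
width: 0.998
grip_force: 0.0
```

```bash
python3 - <<'E'
from h import *
import pickle
c=r.calibration("wrist");im=r.snapshot("wrist");cv2.imwrite("pics/w2.png",im);pickle.dump(c,open("w2.pkl","wb"))
s=r.get_state();print(s["clock"],s["tool_pos"],s["eef_rot"],np.abs(s["qvel"]).max())
E
```

```text
1.8 [0.65913393 0.28152127 0.29149831] [-3.24074452e-03  3.14123388e+00  5.88591230e-04] 0.03788486604848441
```

Call:
send_rows(rows="0 0 -10 0 0 0 0;0 0 -10 0 0 0 0;0 0 -10 0 0 0 0;0 0 -10 0 0 0 0")

```text
clock: 2.2
tool_pos: [0.6593, 0.1797, 0.2935]
eef_rot: [0.001, 3.138, 0.002]
wrist_force: [0.3, 0.2, -0.0]
width: 1.001
grip_force: 0.0
```

```bash
python3 - <<'E'
from h import *
import pickle
c=r.calibration("wrist");im=r.snapshot("wrist");cv2.imwrite("pics/w3.png",im);pickle.dump(c,open("w3.pkl","wb"))
s=r.get_state();print(s["clock"],s["tool_pos"],s["eef_rot"],np.abs(s["qvel"]).max())
o=[]
for n in("w2","w3"):
    im=cv2.imread(f"pics/{n}.png");c=pickle.load(open(n+".pkl","rb"))
    t=proj(c,[.5966,.2587,.172]);k=proj(c,[.6318,.2545,.1167]);m=((t+k)/2).astype(int);x,y=max(m[0]-60,0),max(m[1]-60,0)
    print(n,t,k,"crop origin",x,y);o.append(cv2.resize(im[y:y+120,x:x+120],(395,395),interpolation=cv2.INTER_CUBIC))
cv2.imwrite("pics/c2.png",np.hstack(o))
print(delta([.475,-.154,.2],DOWN))
E
```

```text
2.25 [0.65940447 0.18085846 0.29292823] [-9.15615449e-04  3.13880465e+00  1.94275863e-03] 0.028711097248014454
w2 [293.56105327 126.13549289] [294.88771397 159.11572241] crop origin 234 82
w3 [410.71855439 125.4834517 ] [389.21837663 158.0302983 ] crop origin 339 81
(array([ 18.49, -33.49,   9.2 ]), array([0.07, 0.16, 0.03]))
```

View pics/c2.png

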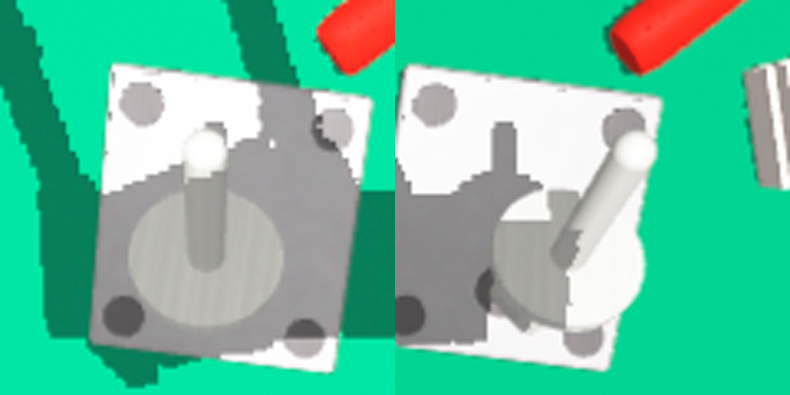

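Crop: peg tip at w2 (296.5,127.7), w3 (411.8,126.5); collar centre w2 (296.3,160), w3 (391.6,159.6). Now on to the core.

Call:
send_rows(rows="0 10 -33.5 6 0 0 0;0 10 -33.5 6 0 0 0;0 10 -33.5 6 0 0 0;0 10 -33.5 6 0 0 0;0 10 -33.5 6 0 0 0;0 10 -33.5 6 0 0 0;0 10 -33.5 6 0 0 0;0 10 -33.5 6 0 0 0;0 10 -33.5 6 0 0 0;0 10 -33.5 6 0 0 0")

```text
clock: 3.25
tool_pos: [0.5613, -0.1527, 0.2313]
eef_rot: [-0.004, 3.14, 0.001]
wrist_force: [0.2, 0.3, -1.1]
width: 1.001
grip_force: 0.0
```

```bash
python3 - <<'E'
from h import *
import pickle
c2,c3=[pickle.load(open(n+".pkl","rb")) for n in("w2","w3")]
tip=tri([(c2,(296.5,127.7)),(c3,(411.8,126.5))]);col=tri([(c2,(296.3,160)),(c3,(391.6,159.6))])
print(tip,col);d=tip[0]-col[0];L=np.linalg.norm(d);print(L,d/L,np.degrees(np.arctan2(d[1],d[0])))
c=r.calibration("wrist");im=r.snapshot("wrist");cv2.imwrite("pics/w4.png",im)
s=r.get_state();print(s["clock"],s["tool_pos"],s["eef_rot"])
p=proj(c,[.475,-.154,.0125]);x,y=np.round(p).astype(int);w=60
x0,y0=max(x-w,0),max(y-w,0);g=im[y0:y0+2*w,x0:x0+2*w].max(2)
C,_=cv2.findContours((g<75).astype(np.uint8),cv2.RETR_CCOMP,cv2.CHAIN_APPROX_NONE)
for k in C:
    if cv2.contourArea(k)>150:
        e=cv2.fitEllipse(k);q=np.array(e[0])+[x0,y0];print(q,e[1:],plane(c,q,.0125),plane(c,q,.025))
print(p,delta([.475,-.154,.2],DOWN))
E
```

```text
(array([0.59776607, 0.2608944 , 0.16805813]), [0.2, 0.2]) (array([0.63265177, 0.25628838, 0.1203646 ]), [0.4, 0.4])
0.059269727443065925 [-0.5885922   0.07771278  0.80468624] 172.47864878085716
3.3 [ 0.56139037 -0.15251802  0.23138138] [-5.06221980e-03  3.14030732e+00  3.81693024e-04]
[319.35846811 103.67422449] (array([ 8.64, -0.12,  3.13]), array([0.01, 0.07, 0.18]))
```

View pics/w4.png

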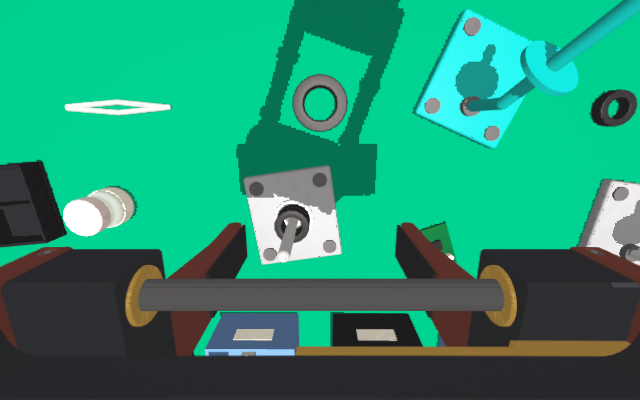

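Wrist view: core ring centred at (320,103), agreeing with the predicted (319.4,103.7) to about 1 mm; post at (290,225). Grasp now.

Call:
send_rows(rows="0 8.6 -0.1 3 0 0 0;0 8.6 -0.1 8 0 0 0;0 8.6 -0.1 12 0 0 0;0 8.6 -0.1 16 0 0 0;0 8.6 -0.1 19 0 0 0;0 8.6 -0.1 20.5 0 0 0;0 8.6 -0.1 21 0 0 0;0 8.6 -0.1 21 0 0 0;0 8.6 -0.1 21 0 0 0")

```text
clock: 4.2
tool_pos: [0.4763, -0.1558, 0.023]
eef_rot: [-0.002, 3.138, -0.002]
wrist_force: [1.0, -0.1, 0.2]
width: 1.001
grip_force: 0.0
```

Call:
send_rows(rows="255 0 0 0 0 0 0;255 0 0 0 0 0 0;255 0 0 0 0 0 0;255 0 0 0 0 0 0;255 0 0 0 0 0 0;255 0 0 0 0 0 0;255 0 0 0 0 0 0;255 0 0 0 0 0 0;255 0 0 0 0 0 0;255 0 0 0 0 0 0", newtons=25)

```text
clock: 5.2
tool_pos: [0.475, -0.1554, 0.0213]
eef_rot: [-0.001, 3.141, 0.0]
wrist_force: [0.2, 2.5, 4.7]
width: 0.701
grip_force: 25.0
```

Call:
send_rows(rows="255 0 0 -2 0 0 0;255 0 0 -6 0 0 0;255 0 0 -11 0 0 0;255 0 0 -16 0 0 0;255 0 0 -21 0 0 0;255 0 0 -26 0 0 0;255 0 0 -26 0 0 0;255 0 0 -26 0 0 0")

```text
clock: 6.0
tool_pos: [0.4749, -0.156, 0.2806]
eef_rot: [-0.0, 3.141, -0.001]
wrist_force: [0.2, -0.8, -4.0]
width: 0.707
grip_force: 25.0
```

```bash
cat >> h.py <<'E'
az=np.radians(172.6);th=np.radians(35)
PZ=np.array([np.sin(th)*np.cos(az),np.sin(th)*np.sin(az),np.cos(th)])
TY=np.array([-PZ[1],PZ[0],0]);TY/=-np.linalg.norm(TY);RP=np.c_[np.cross(TY,-PZ),TY,-PZ]
O=np.array([.6322,.2556,.1195]);OFF=.0088
def tcp(h,down=0): # core centre at h above collar, shifted 'down' the slope side (tool +x)
    return O+PZ*(h+OFF)+RP[:,0]*down
E
python3 - <<'E'
from h import *
s=r.get_state();print(s["clock"],s["tool_pos"],s["eef_rot"],s["grip_force"],s["width"])
im=r.snapshot("wrist");cv2.imwrite("pics/w5.png",im)
P=tcp(.11);print(P,RP.round(3).tolist(),delta(P,RP),delta(tcp(.16),RP))
E
```

```text
6.0 [ 0.47489581 -0.15599241  0.28060874] [-2.62862188e-04  3.14093687e+00 -1.44469338e-03] 24.99836869072169 0.706562713586717
[0.56462665 0.26437625 0.21681526] [[-0.812, 0.129, 0.569], [0.106, 0.992, -0.074], [-0.574, -0.0, -0.819]] (array([-9.05, 42.  ,  6.17]), array([  2.29, -35.1 ,   7.18])) (array([-6.19, 42.38,  2.09]), array([  2.29, -35.1 ,   7.18]))
```

View pics/w5.png

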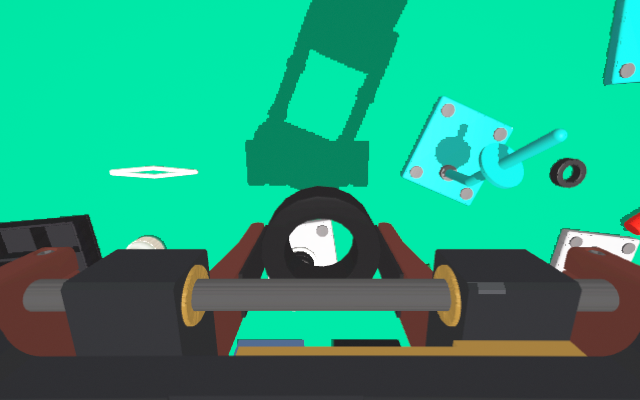

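Ring held level and centred (321,240), the view through its hole is free. Move to above the peg, tilted in line with it.

Call:
send_rows(rows="255 -1.5 4.5 0 0.5 -7 1.4;255 -2.5 9 0 0.9 -14 2.9;255 -3.5 14 0 1.4 -21 4.3;255 -4.5 19 0 1.8 -28 5.7;255 -5.5 24 0.5 2.3 -35.1 7.2;255 -6.2 29 1 2.3 -35.1 7.2;255 -6.2 34 1.5 2.3 -35.1 7.2;255 -6.2 39 2.1 2.3 -35.1 7.2;255 -6.2 42.4 2.1 2.3 -35.1 7.2;255 -6.2 42.4 2.1 2.3 -35.1 7.2")

```text
clock: 7.05
tool_pos: [0.5344, 0.2726, 0.2528]
eef_rot: [0.154, 2.532, -0.056]
wrist_force: [-0.9, -0.5, -3.0]
width: 0.709
grip_force: 25.0
```

Call:
send_rows(rows="255 0 0 0 0 0 0;255 0 0 0 0 0 0")

```text
clock: 7.25
tool_pos: [0.5361, 0.2673, 0.2573]
eef_rot: [0.163, 2.526, -0.056]
wrist_force: [0.6, 0.0, -1.6]
width: 0.707
grip_force: 25.0
```

```bash
python3 - <<'E'
from h import *
s=r.get_state();print(s["clock"],s["tool_pos"],s["eef_rot"],s["grip_force"],s["width"])
c=r.calibration("wrist");im=r.snapshot("wrist");
print(delta(tcp(.16),RP),delta(tcp(.085),RP));print("tip",proj(c,O+PZ*.062),"collar",proj(c,O))
p=tcp(.16)+RP@[0,0,OFF]
cv2.imwrite("pics/w6.png",im)
sc=r.snapshot("scene");cv2.imwrite("pics/s6.png",sc)
E
```

```text
7.25 [0.53606619 0.26727924 0.25727476] [ 0.16335681  2.52626432 -0.05570705] 24.99865532387048 0.7065019729206842
(array([0.05, 0.1 , 0.02]), array([-0.14,  0.07, -0.01])) (array([0.06, 0.12, 7.52]), array([-0.14,  0.07, -0.01]))
tip [321.39381894 201.1529322 ] collar [321.41037966 186.0596953 ]
```

View pics/w6.png

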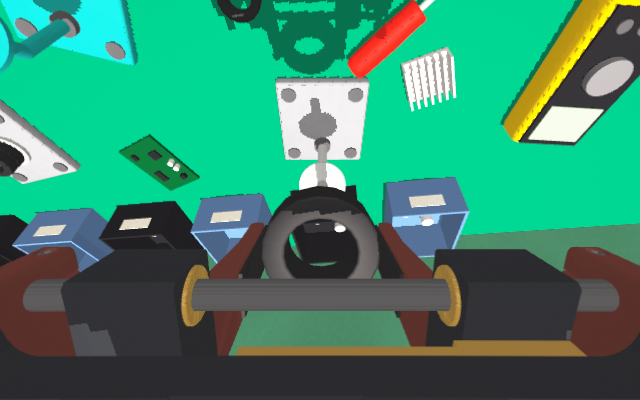

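Wrist view: collar at (321.5,184), near the predicted (321,186), in line with the ring centre (321). Advance until just before the tip.

Call:
send_rows(rows="255 0.1 0.1 3 0 0 0;255 0.1 0.1 6 0 0 0;255 0.1 0.1 7.2 0 0 0;255 0.1 0.1 7.5 0 0 0;255 0.1 0.1 7.5 0 0 0;255 0.1 0.1 7.5 0 0 0")

```text
clock: 7.95
tool_pos: [0.5788, 0.2641, 0.1998]
eef_rot: [0.164, 2.521, -0.05]
wrist_force: [0.4, 0.1, -2.2]
width: 0.703
grip_force: 25.0
```

```bash
python3 - <<'E'
from h import *
s=r.get_state();print(s["clock"],s["tool_pos"],s["wrist_force"],s["width"])
c=r.calibration("wrist");im=r.snapshot("wrist");cs=r.calibration("scene");sc=r.snapshot("scene")
print(delta(tcp(.085),RP),delta(tcp(.015,.009),RP));print("tip",proj(c,O+PZ*.06),proj(cs,O+PZ*.06))
print(proj(c,tcp(.085)-PZ*OFF))
a=cv2.resize(im[170:300,250:390],(400,371),interpolation=cv2.INTER_CUBIC)
p=proj(cs,O+PZ*.06).astype(int);print(p-[40,40])
b=cv2.resize(sc[p[1]-40:p[1]+40,p[0]-40:p[0]+40],(371,371),interpolation=cv2.INTER_CUBIC)
cv2.imwrite("pics/c7.png",np.hstack([a,b]))
E
```

```text
7.95 [0.57875403 0.26412386 0.19975601] [ 0.36470033  0.13788247 -2.22514413] 0.702868142189143
(array([ 0.16, -0.18,  0.3 ]), array([ 0.07,  0.27, -0.03])) (array([ 1.09, -0.19,  7.3 ]), array([ 0.07,  0.27, -0.03]))
tip [317.49147854 226.18323881] [381.45482399 214.25177468]
[317.08771484 241.62398132]
[341 174]
```

View pics/c7.png

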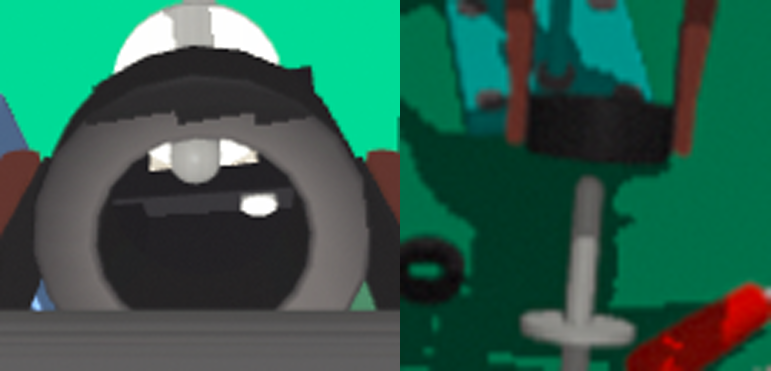

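Through the hole the peg tip shows at (318.6,226.7), hole centre x≈320.7: aligned within 2 mm; the scene view shows the ring square above the peg. Slide down.

Call:
send_rows(rows="255 0.2 -0.1 1 0 0 0;255 0.2 -0.1 2 0 0 0;255 0.2 -0.1 3 0 0 0;255 0.2 -0.1 4 0 0 0;255 0.2 -0.1 5 0 0 0;255 0.2 -0.1 5.8 0 0 0;255 0.2 -0.1 6.4 0 0 0;255 0.2 -0.1 6.6 0 0 0;255 0.2 -0.1 6.7 0 0 0;255 0.2 -0.1 6.7 0 0 0")

```text
clock: 9.05
tool_pos: [0.6151, 0.2583, 0.1421]
eef_rot: [0.163, 2.523, -0.052]
wrist_force: [0.1, -0.4, -3.0]
width: 0.706
grip_force: 25.0
```

```bash
python3 - <<'E'
from h import *
s=r.get_state();print(s["clock"],s["tool_pos"],s["wrist_force"],s["width"])
h=RP.T@(s["tool_pos"]-O);print("tool xyz rel collar mm",h*1000,"core h",-h[2]-OFF)
im=r.snapshot("wrist");sc=r.snapshot("scene")
a=cv2.resize(im[170:300,250:390],(400,371),interpolation=cv2.INTER_CUBIC)
b=cv2.resize(sc[195:275,341:421],(371,371),interpolation=cv2.INTER_CUBIC)
cv2.imwrite("pics/c8.png",np.hstack([a,b]))
E
```

```text
9.05 [0.61514717 0.25829484 0.14214506] [ 0.11532134 -0.43725273 -2.98805583] 0.7064663645925571
tool xyz rel collar mm [  1.14815292   0.4760665  -28.44846205] core h 0.019648462050088265
```

View pics/c8.png

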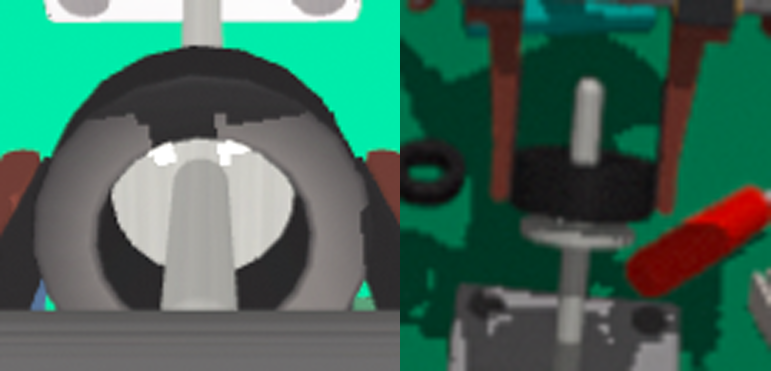

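Ring is threaded on the peg, square, a few mm above the collar. Lower the rest and sag it gently.

Call:
send_rows(rows="255 0.3 0 0.2 0 0 0;255 0.6 0 0.4 0 0 0;255 0.8 0 0.5 0 0 0;255 0.9 0 0.55 0 0 0;255 0.9 0 0.55 0 0 0;255 0.9 0 0.55 0 0 0")

```text
clock: 9.75
tool_pos: [0.6108, 0.2588, 0.1321]
eef_rot: [0.163, 2.524, -0.052]
wrist_force: [-0.7, 0.7, -3.2]
width: 0.703
grip_force: 25.0
```

```bash
python3 - <<'E'
from h import *
s=r.get_state();h=RP.T@(s["tool_pos"]-O);print(s["clock"],h*1000,"core h",-h[2]-OFF,RP.T@s["wrist_force"])
E
```

```text
9.75 [ 10.50532745   0.40803845 -22.72471627] core h 0.013924716265510053 [2.45149527 0.62010103 2.16005501]
```

Call:
send_rows(rows="255 0.1 0 0.1 0 0 0;255 0.1 0 0.15 0 0 0;255 0.1 0 0.15 0 0 0")

```text
clock: 10.05
tool_pos: [0.6109, 0.2588, 0.1319]
eef_rot: [0.164, 2.523, -0.052]
wrist_force: [-8.8, -1.7, 3.9]
width: 0.707
grip_force: 25.0
```

```bash
python3 - <<'E'
from h import *
s=r.get_state();h=RP.T@(s["tool_pos"]-O);print(s["clock"],h*1000,"core h",-h[2]-OFF,RP.T@s["wrist_force"])
E
```

```text
10.05 [ 10.54788525   0.4063741  -22.55161607] core h 0.013751616071024606 [ 4.7236556  -2.85620215 -8.06064965]
```

Contact with the collar (about 8 N). Release and back off along the peg.

Call:
send_rows(rows="0 0 0 0 0 0 0;0 0 0 0 0 0 0;0 0 0 0 0 0 0;0 0 0 0 0 0 0;0 0 0 0 0 0 0;0 0 0 0 0 0 0;0 0 0 0 0 0 0;0 0 0 0 0 0 0")

```text
clock: 10.85
tool_pos: [0.6109, 0.2588, 0.1303]
eef_rot: [0.163, 2.524, -0.052]
wrist_force: [0.5, -0.3, 0.7]
width: 1.0
grip_force: 0.0
```

Call:
send_rows(rows="0 0 0 -1 0 0 0;0 0 0 -3 0 0 0;0 0 0 -6 0 0 0;0 0 0 -9 0 0 0;0 0 0 -12 0 0 0;0 0 0 -14 0 0 0;0 0 0 -14 0 0 0;0 0 0 -14 0 0 0")

```text
clock: 11.65
tool_pos: [0.531, 0.2694, 0.2452]
eef_rot: [0.163, 2.523, -0.051]
wrist_force: [-0.2, 0.2, -1.5]
width: 1.0
grip_force: 0.0
```

```bash
python3 - <<'E'
from h import *
s=r.get_state();print(s["clock"],s["tool_pos"],s["wrist_force"],s["width"])
im=r.snapshot("wrist");sc=r.snapshot("scene")
a=cv2.resize(im[100:300,220:420],(400,400),interpolation=cv2.INTER_CUBIC)
b=cv2.resize(sc[205:285,336:416],(400,400),interpolation=cv2.INTER_CUBIC)
cv2.imwrite("pics/c9.png",np.hstack([a,b]))
E
```

```text
11.65 [0.53095091 0.26938015 0.24516184] [-0.16479659  0.21571013 -1.45845278] 0.9998596246913909
```

View pics/c9.png

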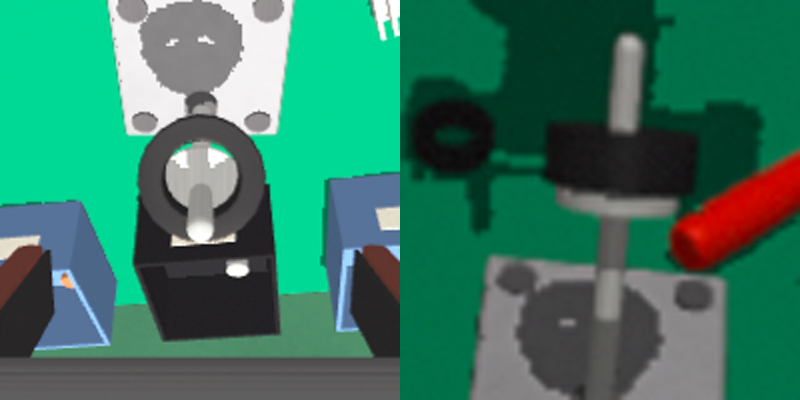

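The ring lies flat on the collar with the peg through its hole, and the gripper is clear. Handing in.

```bash
python3 -c "
from station import r
print(r.finish_job())"
```

```text
the job is handed in; nothing more can be done
None
```

The larger core was slid down the slanted peg while held and let go at the collar. The last pictures show it lying flat there with the gripper clear; I handed the job in at about 12 s and the hand-in gave no verdict.

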